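# Caliper the filter bowl and hold the reading

## Robot

A 6-joint arm with a two-finger parallel gripper is mounted at the origin on the work surface. World frame = base frame: x ahead of the robot, y to its left, z up, the work surface at z = 0. Lengths are in m, angles in rad, forces in N, time in s.
With the tool pointing down it reaches from about 0.3 to 0.775 m from the base axis. Payload 14.6 kg.
Tool frame: the origin (TCP) lies on the mounting face of the last link; the fingertips stand 199 mm ahead of it and the grasp point (between the pads) lies 180 mm ahead of it; z points along the fingers, y is the line along which they close (so a half turn about z gives the same grasp; the last joint's range is limited). The gripper opens to 94 mm and grips with 3 to 60 N. Pads are 16 mm wide; open, the fingers measure 119 mm over their backs; the gripper's body (75 mm by 177 mm) begins 78 mm behind the grasp point.
Start: joints at [1.158, 0.3, 1.521, -0, 1.321, -0.067], TCP at [0.186, 0.517, 0.405] pointing down, gripper open.
Joint ranges: [-3.03, 3.03], [-0.79, 2.21], [0.23, 2.52], [-1.04, 4.18], [0, 3.07], [-2.55, 2.55]. Speed limits (rad/s): [2.22, 2.22, 2.57, 3.14, 3.14, 3.14].

## Interface

Orientations are given as [roll, pitch, yaw] about the fixed x, y, z axes, in that order (R = Rz(yaw) Ry(pitch) Rx(roll)).
In Python, from station import get_obs, camera, hand_in gives the robot as it stands.
- The arm moves only by the tool apply_moves, never from a script. Its argument "increments" is a list of rows, each an object of numbers: "tx", "ty", "tz": the shift along the tool's x, y, z as a fraction of full scale; "ax", "ay", "az": the turn, a rotation vector about the tool's x, y, z as a fraction of full scale. In form: [{"tx": .., "ty": .., "tz": .., "ax": .., "ay": .., "az": ..}, ...]. A call has 1 to 12 rows; each row shifts and turns the commanded pose from where the row before left it, along the tool's axes as they then stand; what a row does not reach is not made up. Full scale, the value 1, is 30 mm for a shift and 5 degrees for a turn. A row lasts 1/8 s, in which the tool goes at most 62.5 mm and 10.7 degrees, less where a joint would pass 70% of its speed; a pose out of reach is approached as far as the arm can. A call with a number of a shift or a turn outside -1 to 1 is refused whole. A call with a gripper value outside its range is refused whole. "jaw" is the closure, from 0 (fully open) to 1 (shut), set as the call begins (left out, the last holds). The fingers move at their own pace and stop on an object; "force" is the grip in N (left out, the last holds). Time passes only in rows, so rows that do not move let the fingers close. It gives the time, the measured TCP pose, the force, the opening and the grip force at its end, in the units of the state.
- get_obs(): the state, without advancing time (a new reading comes with each control period).
- camera(name): name is "side" or "top"; returns a dict with "pixels" (384x512x3 uint8, red, green, blue), "camera_matrix" (3x3 intrinsics, pixels), "dist" ([k1, k2, p1, p2, k3] as OpenCV has them; the pictures are not rectified), "R" (3x3) and "t" (3): a world point X has camera coordinates R X + t. Camera axes: x right, y down, z forward; pixel columns grow to the right and rows downward; lengths in m; the calibration is good to about 2 mm. A picture is of the moment at which its call begins. There is no depth.
- hand_in(): hands the job in; it is judged then, once.
The state is a dict: "time_s": time; "qpos": joint angles; "joint_vel": joint speeds; "tau": joint torques, N m; "ee_pos": TCP position; "eef_rot": TCP orientation; "force": force on the tool from outside, world axes, zero at the start; "moment": the same for the moment, N m; "grip_width": finger opening in m; "grip_force": force on a finger pad.
Only numpy, scipy, OpenCV 4.12 (cv2) and the standard library are available. Lean on these libraries where they do the work, as an engineer would, in place of code of your own. Each camera call takes 0.05 s, during which the arm holds its last target. There are 200 camera calls.

## Task

Measure the outside diameter of the short stainless filter bowl's body with the caliper in the bench stand: set the bowl gently upright on the stand's base plate, between the open jaws and near the load spot, let go of it, then take the slider and gently slide its jaw until both jaws bear on the bowl with a light but definite pressure, and let go. With the jaws still closed on the bowl, press the hold key on the slider just until it clicks and no harder, and release it, so that the bowl stays upright between the closed jaws; do not disturb the taller bowl, the wrench or the vial rack.

Things in the scene. Friction and masses are not known exactly. Their poses are not given: they have to be found in the camera images.
- short_bowl: filter bowl to measure: turned stainless steel, 90 mm tall, standing on the bench left or right of the stand. Plain cylindrical body, 58 mm high and 45 to 47 mm across (the exact diameter is to be measured); above it a threaded collar, 38 mm in diameter, from 58 to 90 mm height, to be gripped. 0.28 to 0.52 kg. Origin: centre of its underside; z up its axis
- tall_bowl: a taller and thicker bowl of the same kind, 130 mm tall, body 54 mm across; bystander. Origin: centre of its underside
- wrench: open-ended wrench, 180 mm long, lying on the bench; bystander
- vial_rack: white rack of amber sample vials, 110 x 56 x 57 mm; bystander. Origin: centre of its underside
- stand: caliper bench stand, fixed: grey base plate 130 (x) x 320 (y) x 8 mm; two aluminium clamp pillars (49 mm high, at x 22, y 86 and -148 mm) hold a 200 mm digital caliper flat, face up. Origin: centre of the plate's underside, z up. The beam runs along y at x 22 mm, 33 mm above the bench; the jaws point to -x as far as x -41 mm and lie 30 to 36 mm above the bench
- caliper: the caliper's fixed part: beam (16 x 4 mm) and fixed jaw; axes as the stand's; origin on the beam's axis, 60 mm from the fixed jaw's measuring face in its -y direction
- fixed_face (a point): point on the fixed jaw's measuring face, 40 mm from the beam's axis (stand frame x -18, y 60, height 33 mm); the face is a plane across the stand's y axis and looks to the stand's -y
- slider_face (a point): point on the sliding jaw's measuring face, opposite fixed_face; this face looks to the stand's +y. When the jaws are closed on the bowl, the bowl's axis should be level with these two points in the stand's x, within about 12 mm
- load_spot (a point): point on top of the base plate (8 mm above the bench), between the open jaws, 42 mm from the fixed face, where the bowl's underside is to be set; there is then 10 mm or more between the bowl and either jaw
- slider_grip (a point): where to take the slider: middle of its plastic case, 34 mm above the bench, 56 mm behind (stand's -y of) the sliding jaw's face. The case is 36 mm wide (stand x), 18 mm thick (25 to 43 mm above the bench) and reaches from 4 to 84 mm behind that face; under it is free space down to the base plate
- slider (a joint): jaw opening in m: 0 shut, up to 0.105; starts at 0.076 to 0.094. Closes towards the stand's +y, rubs with about 2.5 N, stays where left. The bowl, once touched, is pushed along the plate (1 to 4 N more) until it meets the fixed jaw; then the force rises steeply, 10 N or more per mm. A definite contact has 2 N or more on both jaws; over 20 N is rough
- key (a joint): travel of the hold key in m: about -0.0005 when up. Sprung tactile dome: the force climbs from 0 to a crest of about 4.5 N at 0, then falls to about 1.3 N at 0.002 (the click; it registers once the force has dropped by 1 N, from 0.0006 on), then rises on a soft stop: 4.5 N at 0.0024, 8 N at 0.0029, 12 N at 0.0034. Over 13 N is too hard. It springs back up when let go
- key_top (a point): centre of the hold key's upper face, a round black rubber key 15 mm in diameter on top of the slider's case, standing 5.5 mm above it (48.5 mm above the bench when up), 64 mm behind the sliding jaw's face; it is pressed straight down
Mind the look-alikes: they are no part of the job. What is shaped like the short_bowl but brown, pink or yellow is not meant.

How it is judged:
On the way, in this order (a step that is already met when the one before it is completed fails the run):
1. the short bowl stands upright on the base plate between the open jaws, let go (z of short_bowl in the frame of load_spot between -0.003 and 0.003 m and x of short_bowl in the frame of load_spot between -0.016 and 0.013 m and y of short_bowl in the frame of fixed_face below -0.02 m and y of short_bowl in the frame of slider_face above 0.02 m and angle between short_bowl's own z axis and vertical below 0.06 rad and contact force between the fingers and short_bowl below 0.1 N), for 0.2 s.
2. both jaws bear on the bowl with 2 N or more (contact force between each of slider, caliper and short_bowl above 2 N and value of joint slider below 0.0475 m and angle between short_bowl's own z axis and vertical below 0.06 rad), for 0.2 s.
3. the hold key is pressed through its click while the jaws are closed on the bowl (value of joint key above 0.0006 m and value of joint slider below 0.0475 m), for 0.04 s.
At the end, for the whole second after the job is handed in: The short bowl stands upright (within 0.06 rad) and at rest on the base plate, its axis at most 13 mm towards the beam or 16 mm towards the jaw tips from the load spot; the jaws are closed on it (opening under 47.5 mm: at most 1.5 mm of play); the hold key is up again (value of joint slider below 0.0475 m and value of joint key below 0.0008 m and z of short_bowl in the frame of load_spot between -0.003 and 0.003 m and x of short_bowl in the frame of load_spot between -0.016 and 0.013 m and y of short_bowl in the frame of fixed_face below -0.02 m and y of short_bowl in the frame of slider_face above 0.02 m and angle between short_bowl's own z axis and vertical below 0.06 rad and linear speed of short_bowl below 0.01 m/s); the robot touches nothing.
It fails at once if the sliding jaw pressed on the bowl with more than 20 N (contact force between slider and short_bowl above 20 N).
It fails at once if the hold key pressed with more than 13 N (contact force between key and anything else above 13 N).
It fails at once if the short bowl toppled or was dropped or slammed down (over 80 N on the stand) (angle between short_bowl's own z axis and vertical above 0.6 rad or contact force between short_bowl and stand above 80 N).
It fails at once if the tall bowl, the wrench or the vial rack was moved by more than 20 mm (distance of any of tall_bowl, wrench, vial_rack from where it was at the start of the episode above 0.02 m).
It also fails if it takes over 64 s, if anything falls off the work surface, if the arm or the gripper's body presses on something with over 40 N, if the wrist force passes 120 N, or if a joint passes its speed limit or range.

## Working session

There is one attempt and no reset: what is moved stays moved. The work goes in short steps, Python scripts to look and compute and a tool call to move; the robot and the scene stay as the last step left them, time stands still between calls to the robot, and variables do not carry over. Pictures are saved under pics/ and viewed, at most 10 in all, crops included, and the job is handed in when it is done.

Besides the shell and the picture viewer there is one more tool, called by a JSON object that holds its "name" and its "arguments". apply_moves: Moves the arm, as the interface text tells. Its arguments: {"type":"object","properties":{"increments":{"type":"array"},"jaw":{"type":"number"},"force":{"type":"number"}},"required":["increments"]}

```bash
mkdir -p pics; ls; cat > h.py <<'E'
import numpy as np, cv2
from station import get_obs, camera, hand_in
def snap(n,f):
    c=camera(n); cv2.imwrite(f'pics/{f}.png',c['pixels'][:,:,::-1]); np.savez(f'pics/{f}.npz',**{k:np.array(v) for k,v in c.items()}); return c
def load(f): return dict(np.load(f'pics/{f}.npz'))
def ray(c,uv,z):
    p=cv2.undistortPoints(np.array([[uv]],float),c['camera_matrix'],c['dist'])[0,0]
    d=c['R'].T@np.array([p[0],p[1],1]); o=-c['R'].T@c['t']; return o+d*(z-o[2])/d[2]
def proj(c,P):
    return cv2.projectPoints(np.array(P,float).reshape(-1,3),cv2.Rodrigues(c['R'])[0],c['t'],c['camera_matrix'],c['dist'])[0][:,0]
E
python3 - <<'E'
from h import *
for n in('top','side'):
    c=snap(n,n+'0'); print(n,-c['R'].T@c['t'],c['R'][2])
a=cv2.imread('pics/top0.png');b=cv2.imread('pics/side0.png')
o=get_obs();print(o)
E
```

```text
pics
top [ 0.52002222 -0.01930093  1.0913093 ] [ 0.07577687 -0.01511022 -0.9970103 ]
side [ 0.00822757 -0.58752426  0.72851381] [ 0.5750614   0.53561412 -0.6184027 ]
{'time_s': 0.1, 'qpos': array([ 1.15837847e+00,  3.00439336e-01,  1.52151432e+00, -9.57018701e-06,
        1.32070220e+00, -6.66119269e-02]), 'joint_vel': array([ 8.37699072e-04, -2.57663502e-03, -1.75860742e-03, -2.34309881e-03,
       -5.71019158e-04,  2.54026244e-05]), 'tau': array([ 2.93431374e-03, -5.32641256e+01, -3.53280759e+01,  7.10352603e-02,
        2.34626234e-02, -2.35839252e-05]), 'ee_pos': array([0.18642521, 0.51741604, 0.40413188]), 'eef_rot': array([-3.14053120e+00, -6.15199681e-05,  2.79578906e+00]), 'force': array([0.10367015, 0.83099931, 0.63503904]), 'moment': array([-0.03927102, -0.01328487,  0.04195484]), 'grip_force': 0.0, 'grip_width': 0.09402263163740794}
```

View pics/top0.png

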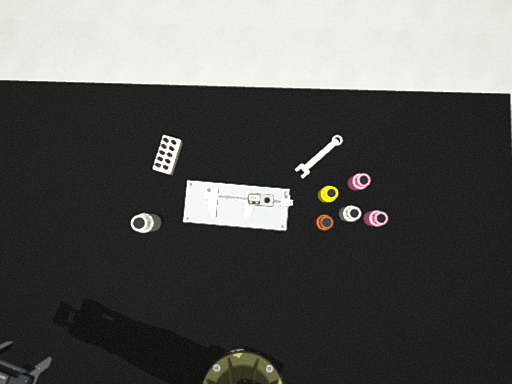

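View pics/side0.png

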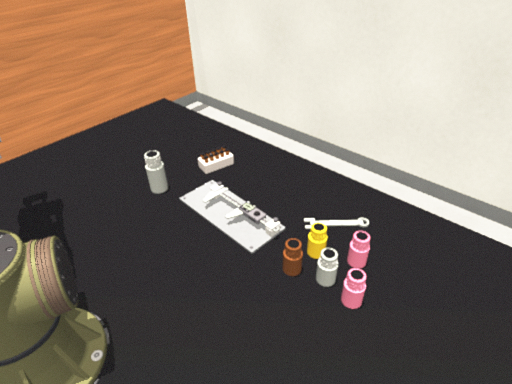

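Candidates for the short bowl, by top-view pixel:
- steel (350,213): side view (327,267)
- yellow (328,193)
- brown (324,222)
- pink (375,218) and (359,181)
- tall steel (145,223): side view (155,172), too tall

I choose the steel one at (350,213) and will check it in a crop.

```bash
python3 - <<'E'
from h import *
a=cv2.imread('pics/top0.png')[160:260,170:400];b=cv2.imread('pics/side0.png')[170:320,170:390]
a=cv2.resize(a,None,fx=3.4,fy=3.4,interpolation=cv2.INTER_CUBIC)[:, :782]
b=cv2.resize(b,None,fx=3.6,fy=3.6,interpolation=cv2.INTER_CUBIC)
cv2.imwrite('pics/ca.png',a);cv2.imwrite('pics/cb.png',b)
E
```

```text
(no output)
```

View pics/ca.png

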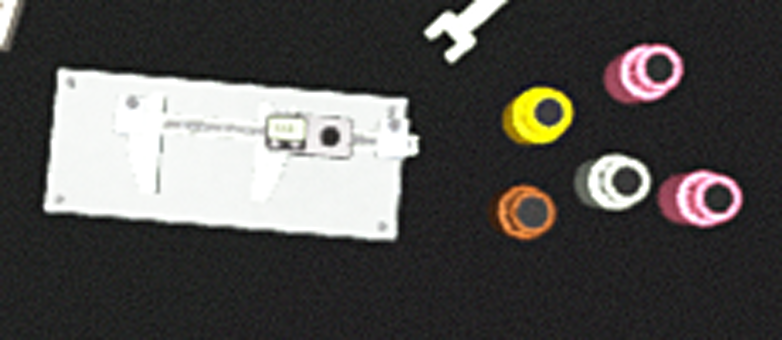

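View pics/cb.png

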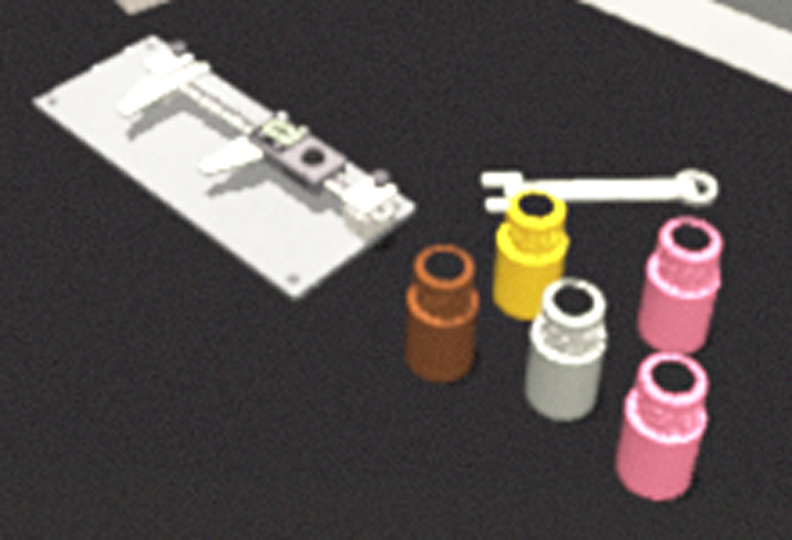

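Both crops show the steel bowl among the coloured ones (top crop rim (628,181), side crop rim (575,300)). The stand has its beam on the far side, with the key at (330,135) in the top crop.

```bash
cat > m.py <<'E'
from h import *
from scipy.optimize import least_squares
T=load('top0');S=load('side0')
t=lambda u,v:((u+.5)/3.4-.5+170,(v+.5)/3.4-.5+160)
s=lambda u,v:((u+.5)/3.6-.5+170,(v+.5)/3.6-.5+170)
def two(a,b,z): 
    f=lambda p:np.r_[proj(T,[*p,z])[0]-t(*a),proj(S,[*p,z])[0]-s(*b)]
    r=least_squares(f,[.5,-.1]); return r.x,r.fun
if __name__=='__main__':
    for n,a,b in(('short',(628,181),(575,300)),('brown',(533,213),(444,266)),('yellow',(548,112),(537,206)),('pinkR',(718,199),(674,375)),('pinkU',(659,69),(691,238))):
        r=two(a,b,.09);print(n,r[0].round(4),r[1].round(1))
    L=[(.065,.16),(.065,-.16),(-.065,-.16),(-.065,.16)]
    tp=[t(*p) for p in((60,68),(407,97),(396,240),(45,212))];sp=[s(*p) for p in((153,36),(415,208),(297,297),(33,100))]
    def W(p,l,z): c,q=np.cos(p[2]),np.sin(p[2]);return [p[0]+c*l[0]-q*l[1],p[1]+q*l[0]+c*l[1],z]
    f=lambda p:np.r_[(proj(T,[W(p,l,.008) for l in L])-tp).ravel(),(proj(S,[W(p,l,.008) for l in L])-sp).ravel()]
    r=least_squares(f,[.55,0,0]);p=r.x;print('stand',p.round(4),r.fun.round(1))
    k=two((330,135),(314,156),.0485);print('key',k[0],k[1].round(1))
    c,q=np.cos(p[2]),np.sin(p[2]);d=k[0]-p[:2];print('key in stand',c*d[0]+q*d[1],-q*d[0]+c*d[1])
    print('load',W(p,(-.018,.018),.008),'fixed',W(p,(-.018,.06),.033))
E
python3 m.py
```

```text
short [ 0.5467 -0.313 ] [ 0.4 -0.1 -0.3 -0.2]
brown [ 0.5173 -0.2324] [ 0.5  0.1 -0.2 -0.5]
yellow [ 0.6034 -0.2454] [ 0.7  0.1 -0.4 -0.6]
pinkR [ 0.5337 -0.3899] [ 0.5 -0.3 -0.4  0. ]
pinkU [ 0.6428 -0.34  ] [ 0.5 -0.  -0.3 -0.3]
stand [ 0.5649  0.0314 -0.063 ] [ 0.5  0.4  0.4  0.6  0.4  0.1  0.7 -0.3 -0.5 -0.5  0.2 -1.  -0.7 -0.8
 -0.  -0.2]
key [ 0.58081189 -0.06201166] [ 0.9  0.6 -0.3 -1.4]
key in stand 0.021779864612234454 -0.09222551202288977
load [np.float64(0.5480461623612409), np.float64(0.050498376289492775), 0.008] fixed [np.float64(0.5506887733571432), np.float64(0.0924151582165961), 0.033]
```

{"name": "apply_moves", "arguments": {"increments": [{"az": 1},{"az": 1},{"az": 1},{"az": 1},{"az": 1},{"az": 1},{"az": 1},{"az": 1},{"az": 1},{"az": 1},{"az": 1},{"az": 1}], "jaw": 0.3, "force": 20}}

```text
schema error: expected keys tx, ty, tz, ax, ay, az
```

{"name": "apply_moves", "arguments": {"increments": [{"az": 1},{"az": 1},{"az": 0.76},{}]}}

```text
schema error: expected keys tx, ty, tz, ax, ay, az
```

```bash
cat >> h.py <<'E'
from scipy.spatial.transform import Rotation as Ro
def delta(x,y,zg):
    "tool-axis units from TCP now to grasp point (x,y,zg)"
    o=get_obs(); R=Ro.from_euler('xyz',o['eef_rot']).as_matrix()
    P=np.array([x,y,zg])-(o['ee_pos']+R@[0,0,.18]); print('t',o['time_s'],'rot',o['eef_rot'].round(4),'grasp',(o['ee_pos']+R@[0,0,.18]).round(4),'units',(R.T@P/.03).round(3),'F',o['force'].round(2),'w',o['grip_width'])
E
python3 -c "
from h import *
delta(.5467,-.313,.18)"
```

```text
t 0.1 rot [-3.1405e+00 -1.0000e-04  2.7958e+00] grasp [0.1864 0.5172 0.2241] units [-20.681 -21.963   1.493] F [0.1  0.83 0.64] w 0.09402263163740794
```

{"name": "apply_moves", "arguments": {"increments": [{"tx": 0,"ty": 0,"tz": 0,"ax": 0,"ay": 0,"az": 1},{"tx": 0,"ty": 0,"tz": 0,"ax": 0,"ay": 0,"az": 1},{"tx": 0,"ty": 0,"tz": 0,"ax": 0,"ay": 0,"az": 1},{"tx": 0,"ty": 0,"tz": 0,"ax": 0,"ay": 0,"az": 1},{"tx": 0,"ty": 0,"tz": 0,"ax": 0,"ay": 0,"az": 1},{"tx": 0,"ty": 0,"tz": 0,"ax": 0,"ay": 0,"az": 1},{"tx": 0,"ty": 0,"tz": 0,"ax": 0,"ay": 0,"az": 1},{"tx": 0,"ty": 0,"tz": 0,"ax": 0,"ay": 0,"az": 1},{"tx": 0,"ty": 0,"tz": 0,"ax": 0,"ay": 0,"az": 1},{"tx": 0,"ty": 0,"tz": 0,"ax": 0,"ay": 0,"az": 1},{"tx": 0,"ty": 0,"tz": 0,"ax": 0,"ay": 0,"az": 1},{"tx": 0,"ty": 0,"tz": 0,"ax": 0,"ay": 0,"az": 1}], "jaw": 0.3, "force": 20}}

```text
time_s: 1.6
ee_pos: [0.1864, 0.5174, 0.4043]
eef_rot: [-3.141, 0.001, 1.746]
force: [0.1, 0.5, -0.2]
grip_width: 0.0661
grip_force: 0.0
```

{"name": "apply_moves", "arguments": {"increments": [{"tx": 0,"ty": 0,"tz": 0,"ax": 0,"ay": 0,"az": 1},{"tx": 0,"ty": 0,"tz": 0,"ax": 0,"ay": 0,"az": 1},{"tx": 0,"ty": 0,"tz": 0,"ax": 0,"ay": 0,"az": 0.76},{"tx": 0,"ty": 0,"tz": 0,"ax": 0,"ay": 0,"az": 0}]}}

```text
time_s: 2.1
ee_pos: [0.1864, 0.5174, 0.4044]
eef_rot: [-3.141, 0.001, 1.508]
force: [0.0, -0.5, 0.2]
grip_width: 0.0659
grip_force: 0.0
```

```bash
python3 -c "
from h import *
delta(.5467,-.313,.18)"
```

```text
t 2.1 rot [-3.1414e+00  6.0000e-04  1.5082e+00] grasp [0.1864 0.5173 0.2244] units [-26.871  13.72    1.491] F [ 0.03 -0.5   0.21] w 0.06589207034482898
```

{"name": "apply_moves", "arguments": {"increments": [{"tx": -0.96,"ty": 0.49,"tz": 0,"ax": 0,"ay": 0,"az": 0},{"tx": -0.96,"ty": 0.49,"tz": 0,"ax": 0,"ay": 0,"az": 0},{"tx": -0.96,"ty": 0.49,"tz": 0,"ax": 0,"ay": 0,"az": 0},{"tx": -0.96,"ty": 0.49,"tz": 0,"ax": 0,"ay": 0,"az": 0},{"tx": -0.96,"ty": 0.49,"tz": 0,"ax": 0,"ay": 0,"az": 0},{"tx": -0.96,"ty": 0.49,"tz": 0,"ax": 0,"ay": 0,"az": 0},{"tx": -0.96,"ty": 0.49,"tz": 0,"ax": 0,"ay": 0,"az": 0},{"tx": -0.96,"ty": 0.49,"tz": 0,"ax": 0,"ay": 0,"az": 0},{"tx": -0.96,"ty": 0.49,"tz": 0,"ax": 0,"ay": 0,"az": 0},{"tx": -0.96,"ty": 0.49,"tz": 0,"ax": 0,"ay": 0,"az": 0},{"tx": -0.96,"ty": 0.49,"tz": 0,"ax": 0,"ay": 0,"az": 0},{"tx": -0.96,"ty": 0.49,"tz": 0,"ax": 0,"ay": 0,"az": 0}]}}

```text
time_s: 3.6
ee_pos: [0.3409, 0.1604, 0.4047]
eef_rot: [3.142, -0.0, 1.51]
force: [1.6, -0.5, 0.1]
grip_width: 0.066
grip_force: 0.0
```

{"name": "apply_moves", "arguments": {"increments": [{"tx": -0.96,"ty": 0.49,"tz": 0,"ax": 0,"ay": 0,"az": 0},{"tx": -0.96,"ty": 0.49,"tz": 0,"ax": 0,"ay": 0,"az": 0},{"tx": -0.96,"ty": 0.49,"tz": 0,"ax": 0,"ay": 0,"az": 0},{"tx": -0.96,"ty": 0.49,"tz": 0,"ax": 0,"ay": 0,"az": 0},{"tx": -0.96,"ty": 0.49,"tz": 0,"ax": 0,"ay": 0,"az": 0},{"tx": -0.96,"ty": 0.49,"tz": 0,"ax": 0,"ay": 0,"az": 0},{"tx": -0.96,"ty": 0.49,"tz": 0,"ax": 0,"ay": 0,"az": 0},{"tx": -0.96,"ty": 0.49,"tz": 0,"ax": 0,"ay": 0,"az": 0},{"tx": -0.96,"ty": 0.49,"tz": 0,"ax": 0,"ay": 0,"az": 0},{"tx": -0.96,"ty": 0.49,"tz": 0,"ax": 0,"ay": 0,"az": 0},{"tx": -0.96,"ty": 0.49,"tz": 0,"ax": 0,"ay": 0,"az": 0},{"tx": -0.96,"ty": 0.49,"tz": 0,"ax": 0,"ay": 0,"az": 0}]}}

```text
time_s: 5.1
ee_pos: [0.4953, -0.1957, 0.4045]
eef_rot: [-3.141, -0.0, 1.51]
force: [-0.1, 0.4, -0.6]
grip_width: 0.0657
grip_force: 0.0
```

{"name": "apply_moves", "arguments": {"increments": [{"tx": -0.96,"ty": 0.49,"tz": 0.37,"ax": 0,"ay": 0,"az": 0},{"tx": -0.96,"ty": 0.49,"tz": 0.37,"ax": 0,"ay": 0,"az": 0},{"tx": -0.96,"ty": 0.49,"tz": 0.37,"ax": 0,"ay": 0,"az": 0},{"tx": -0.96,"ty": 0.49,"tz": 0.37,"ax": 0,"ay": 0,"az": 0},{"tx": 0,"ty": 0,"tz": 0,"ax": 0,"ay": 0,"az": 0},{"tx": 0,"ty": 0,"tz": 0,"ax": 0,"ay": 0,"az": 0}]}}

```text
time_s: 5.85
ee_pos: [0.5463, -0.3129, 0.3603]
eef_rot: [-3.141, -0.0, 1.509]
force: [-0.7, 0.3, -0.3]
grip_width: 0.0658
grip_force: 0.0
```

```bash
python3 -c "
from h import *
delta(.5467,-.313,.075)
snap('side','s1');c=snap('top','t1')
S=load('s1');o=get_obs();R=Ro.from_euler('xyz',o['eef_rot']).as_matrix()
a=cv2.imread('pics/t1.png')[160:280,290:420];b=cv2.imread('pics/s1.png')[150:320,240:400]
cv2.imwrite('pics/c1.png',np.hstack([cv2.resize(a,(400,480)),cv2.resize(b,(400,480))]))"
```

```text
t 5.85 rot [-3.1413e+00 -3.0000e-04  1.5087e+00] grasp [ 0.5462 -0.3128  0.1803] units [-0.005  0.017  3.509] F [-0.7   0.32 -0.32] w 0.06582511531280506
```

View pics/c1.png

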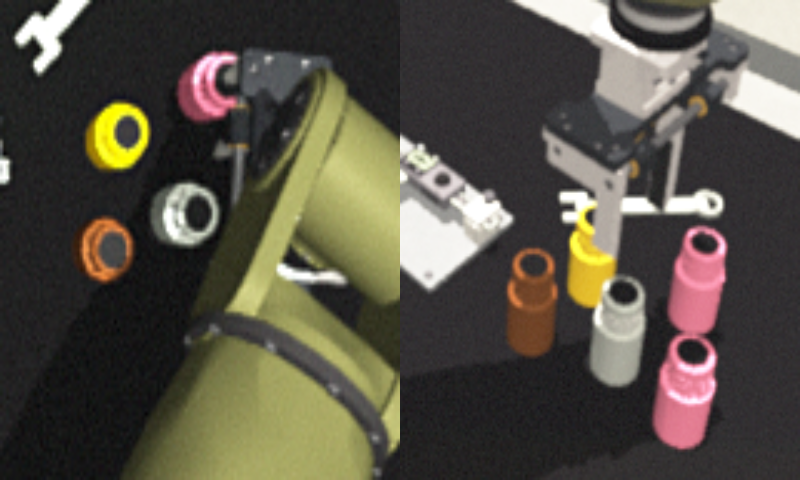

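The left half shows the gripper over the bowl and the short bowl at (185,213), still standing. The right half shows the bowl at (620,330) between the finger lines. Nothing is touching, so I'll descend.

{"name": "apply_moves", "arguments": {"increments": [{"tx": 0,"ty": 0,"tz": 0.6,"ax": 0,"ay": 0,"az": 0},{"tx": 0,"ty": 0,"tz": 0.6,"ax": 0,"ay": 0,"az": 0},{"tx": 0,"ty": 0,"tz": 0.6,"ax": 0,"ay": 0,"az": 0},{"tx": 0,"ty": 0,"tz": 0.6,"ax": 0,"ay": 0,"az": 0},{"tx": 0,"ty": 0,"tz": 0.6,"ax": 0,"ay": 0,"az": 0},{"tx": 0,"ty": 0.02,"tz": 0.3,"ax": 0,"ay": 0,"az": 0},{"tx": 0,"ty": 0,"tz": 0,"ax": 0,"ay": 0,"az": 0},{"tx": 0,"ty": 0,"tz": 0,"ax": 0,"ay": 0,"az": 0}]}}

```text
time_s: 6.95
ee_pos: [0.5471, -0.3134, 0.2619]
eef_rot: [3.141, 0.001, 1.508]
force: [-0.0, -0.1, 0.3]
grip_width: 0.066
grip_force: 0.0
```

{"name": "apply_moves", "arguments": {"increments": [{"tx": 0,"ty": 0,"tz": 0,"ax": 0,"ay": 0,"az": 0},{"tx": 0,"ty": 0,"tz": 0,"ax": 0,"ay": 0,"az": 0},{"tx": 0,"ty": 0,"tz": 0,"ax": 0,"ay": 0,"az": 0},{"tx": 0,"ty": 0,"tz": 0,"ax": 0,"ay": 0,"az": 0},{"tx": 0,"ty": 0,"tz": 0,"ax": 0,"ay": 0,"az": 0},{"tx": 0,"ty": 0,"tz": 0,"ax": 0,"ay": 0,"az": 0}], "jaw": 1, "force": 25}}

```text
time_s: 7.7
ee_pos: [0.547, -0.3134, 0.2614]
eef_rot: [-3.142, 0.0, 1.508]
force: [-1.6, -0.1, 2.5]
grip_width: 0.0379
grip_force: 25.0
```

{"name": "apply_moves", "arguments": {"increments": [{"tx": 0,"ty": 0,"tz": -0.3,"ax": 0,"ay": 0,"az": 0},{"tx": 0,"ty": 0,"tz": -0.6,"ax": 0,"ay": 0,"az": 0},{"tx": 0,"ty": 0,"tz": -0.8,"ax": 0,"ay": 0,"az": 0},{"tx": 0,"ty": 0,"tz": -0.8,"ax": 0,"ay": 0,"az": 0},{"tx": 0,"ty": 0,"tz": -0.7,"ax": 0,"ay": 0,"az": 0},{"tx": 0,"ty": 0,"tz": -0.4,"ax": 0,"ay": 0,"az": 0},{"tx": 0,"ty": 0,"tz": 0,"ax": 0,"ay": 0,"az": 0}]}}

```text
time_s: 8.57
ee_pos: [0.547, -0.3133, 0.3702]
eef_rot: [3.14, 0.001, 1.508]
force: [0.1, -0.4, -5.6]
grip_width: 0.0377
grip_force: 25.0
```

```bash
python3 -c "
from h import *
delta(.548,.0505,.0894)"
```

```text
t 8.575 rot [3.1403e+00 7.0000e-04 1.5078e+00] grasp [ 0.5472 -0.3134  0.1902] units [12.111 -0.741  3.351] F [ 0.11 -0.4  -5.59] w 0.03768688540735801
```

{"name": "apply_moves", "arguments": {"increments": [{"tx": 0.4,"ty": 0,"tz": 0,"ax": 0,"ay": 0,"az": 0},{"tx": 0.8,"ty": -0.07,"tz": 0,"ax": 0,"ay": 0,"az": 0},{"tx": 1,"ty": -0.07,"tz": 0,"ax": 0,"ay": 0,"az": 0},{"tx": 1,"ty": -0.07,"tz": 0,"ax": 0,"ay": 0,"az": 0},{"tx": 1,"ty": -0.07,"tz": 0,"ax": 0,"ay": 0,"az": 0},{"tx": 1,"ty": -0.07,"tz": 0,"ax": 0,"ay": 0,"az": 0},{"tx": 1,"ty": -0.07,"tz": 0,"ax": 0,"ay": 0,"az": 0},{"tx": 1,"ty": -0.07,"tz": 0,"ax": 0,"ay": 0,"az": 0},{"tx": 1,"ty": -0.07,"tz": 0,"ax": 0,"ay": 0,"az": 0},{"tx": 1,"ty": -0.07,"tz": 0,"ax": 0,"ay": 0,"az": 0},{"tx": 1,"ty": -0.07,"tz": 0,"ax": 0,"ay": 0,"az": 0},{"tx": 0.9,"ty": -0.04,"tz": 0,"ax": 0,"ay": 0,"az": 0}]}}

```text
time_s: 10.07
ee_pos: [0.5453, 0.0221, 0.3685]
eef_rot: [-3.14, -0.0, 1.508]
force: [0.4, 0.3, -5.3]
grip_width: 0.0375
grip_force: 25.0
```

{"name": "apply_moves", "arguments": {"increments": [{"tx": 0.6,"ty": 0,"tz": 0,"ax": 0,"ay": 0,"az": 0},{"tx": 0.4,"ty": 0,"tz": 0.3,"ax": 0,"ay": 0,"az": 0},{"tx": 0,"ty": 0,"tz": 0.6,"ax": 0,"ay": 0,"az": 0},{"tx": 0,"ty": 0,"tz": 0.6,"ax": 0,"ay": 0,"az": 0},{"tx": 0,"ty": 0,"tz": 0.2,"ax": 0,"ay": 0,"az": 0},{"tx": 0,"ty": 0,"tz": 0,"ax": 0,"ay": 0,"az": 0},{"tx": 0,"ty": 0,"tz": 0,"ax": 0,"ay": 0,"az": 0},{"tx": 0,"ty": 0,"tz": 0,"ax": 0,"ay": 0,"az": 0}]}}

```text
time_s: 11.08
ee_pos: [0.5478, 0.0503, 0.3188]
eef_rot: [3.141, -0.0, 1.508]
force: [1.2, 0.1, -5.4]
grip_width: 0.0377
grip_force: 25.0
```

```bash
python3 -c "
from h import *
delta(.548,.0505,.0894)
snap('side','s2');snap('top','t2')
a=cv2.imread('pics/t2.png')[150:250,170:310];b=cv2.imread('pics/s2.png')[110:280,160:320]
cv2.imwrite('pics/c2.png',np.hstack([cv2.resize(a,(420,300)),cv2.resize(b[:,:],(376,400))[:300]]) if 0 else np.hstack([cv2.resize(a,(400,480)),cv2.resize(b,(400,480))]))"
```

```text
t 11.075 rot [ 3.1407e+00 -1.0000e-04  1.5077e+00] grasp [0.5479 0.0503 0.1388] units [6.000e-03 1.000e-03 1.646e+00] F [ 1.21  0.11 -5.38] w 0.03765141757612202
```

View pics/c2.png

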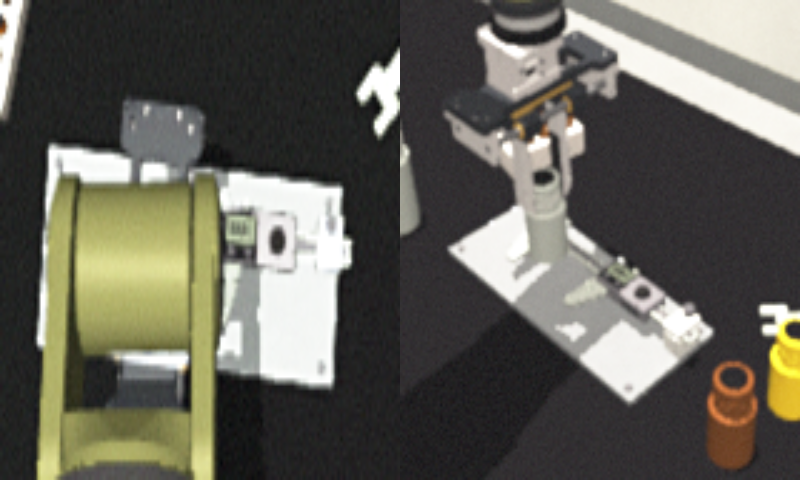

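The bowl hangs upright above the plate in the side half: rim at (546,178), body over the gap between the jaws. I'll check its position by ray.

```bash
python3 -c "
from h import *
S=load('s2')
print(ray(S,(160+146.5/2.5-.5,110+178.5/2.8235-.5),.1474), proj(S,[.548,.0503,.1474]))
S=load('side0');print(ray(S,(329.6,253.0),.09))
"
```

```text
[0.5487015  0.04514121 0.1474    ] [[216.58286298 172.12001253]]
[ 0.54688033 -0.31419735  0.09      ]
```

{"name": "apply_moves", "arguments": {"increments": [{"tx": 0.02,"ty": 0,"tz": 0.4,"ax": 0,"ay": 0,"az": 0},{"tx": 0.02,"ty": 0,"tz": 0.4,"ax": 0,"ay": 0,"az": 0},{"tx": 0.02,"ty": 0,"tz": 0.3,"ax": 0,"ay": 0,"az": 0},{"tx": 0,"ty": 0,"tz": 0.2,"ax": 0,"ay": 0,"az": 0},{"tx": 0,"ty": 0,"tz": 0.1,"ax": 0,"ay": 0,"az": 0},{"tx": 0,"ty": 0,"tz": 0.1,"ax": 0,"ay": 0,"az": 0},{"tx": 0,"ty": 0,"tz": 0.05,"ax": 0,"ay": 0,"az": 0},{"tx": 0,"ty": 0,"tz": 0,"ax": 0,"ay": 0,"az": 0}]}}

```text
time_s: 12.18
ee_pos: [0.5478, 0.0521, 0.2718]
eef_rot: [3.142, 0.0, 1.508]
force: [0.3, 0.3, -5.3]
grip_width: 0.0376
grip_force: 25.0
```

{"name": "apply_moves", "arguments": {"increments": [{"tx": 0,"ty": 0,"tz": 0.05,"ax": 0,"ay": 0,"az": 0},{"tx": 0,"ty": 0,"tz": 0,"ax": 0,"ay": 0,"az": 0}]}}

```text
time_s: 12.42
ee_pos: [0.5478, 0.0521, 0.2702]
eef_rot: [-3.142, -0.0, 1.508]
force: [-0.2, -0.6, -5.2]
grip_width: 0.0378
grip_force: 25.0
```

Not in contact yet (expected at z ≈ 0.2694), so I'll go down in fine steps.

{"name": "apply_moves", "arguments": {"increments": [{"tx": 0,"ty": 0,"tz": 0.03,"ax": 0,"ay": 0,"az": 0},{"tx": 0,"ty": 0,"tz": 0,"ax": 0,"ay": 0,"az": 0}]}}

```text
time_s: 12.68
ee_pos: [0.5478, 0.0521, 0.2694]
eef_rot: [3.141, -0.0, 1.508]
force: [0.2, -0.2, -4.2]
grip_width: 0.0379
grip_force: 25.0
```

{"name": "apply_moves", "arguments": {"increments": [{"tx": 0,"ty": 0,"tz": 0.02,"ax": 0,"ay": 0,"az": 0},{"tx": 0,"ty": 0,"tz": 0,"ax": 0,"ay": 0,"az": 0}]}}

```text
time_s: 12.92
ee_pos: [0.5479, 0.0521, 0.2693]
eef_rot: [3.141, -0.0, 1.508]
force: [-4.0, -0.2, 5.3]
grip_width: 0.0373
grip_force: 25.0
```

Contact. I'll release and lift clear.

{"name": "apply_moves", "arguments": {"increments": [{"tx": 0,"ty": 0,"tz": 0,"ax": 0,"ay": 0,"az": 0},{"tx": 0,"ty": 0,"tz": 0,"ax": 0,"ay": 0,"az": 0},{"tx": 0,"ty": 0,"tz": 0,"ax": 0,"ay": 0,"az": 0},{"tx": 0,"ty": 0,"tz": 0,"ax": 0,"ay": 0,"az": 0},{"tx": 0,"ty": 0,"tz": -0.5,"ax": 0,"ay": 0,"az": 0},{"tx": 0,"ty": 0,"tz": -0.8,"ax": 0,"ay": 0,"az": 0},{"tx": 0,"ty": 0,"tz": -0.8,"ax": 0,"ay": 0,"az": 0},{"tx": 0,"ty": 0,"tz": -0.4,"ax": 0,"ay": 0,"az": 0}], "jaw": 0.3}}

```text
time_s: 13.92
ee_pos: [0.5478, 0.0521, 0.3458]
eef_rot: [3.139, -0.0, 1.508]
force: [0.1, 0.6, -0.6]
grip_width: 0.0655
grip_force: 0.0
```

```bash
python3 -c "
from h import *
import numpy as np
p=(.5649,.0314,-.063);c,q=np.cos(p[2]),np.sin(p[2])
ly=-.0922+.008
x,y=p[0]+c*.022-q*ly,p[1]+q*.022+c*ly
print(x,y);delta(x,y,.034)
snap('side','s3');snap('top','t3')
a=cv2.imread('pics/t3.png')[150:250,170:310];b=cv2.imread('pics/s3.png')[130:270,160:300]
cv2.imwrite('pics/c3.png',np.hstack([cv2.resize(a,(400,480)),cv2.resize(b,(400,480))]))"
```

```text
0.5815552637349101 -0.05401804370225643
t 13.925 rot [ 3.1392e+00 -2.0000e-04  1.5077e+00] grasp [0.5483 0.0521 0.1658] units [-3.463  1.32   4.396] F [ 0.12  0.58 -0.65] w 0.06553874599230335
```

View pics/c3.png

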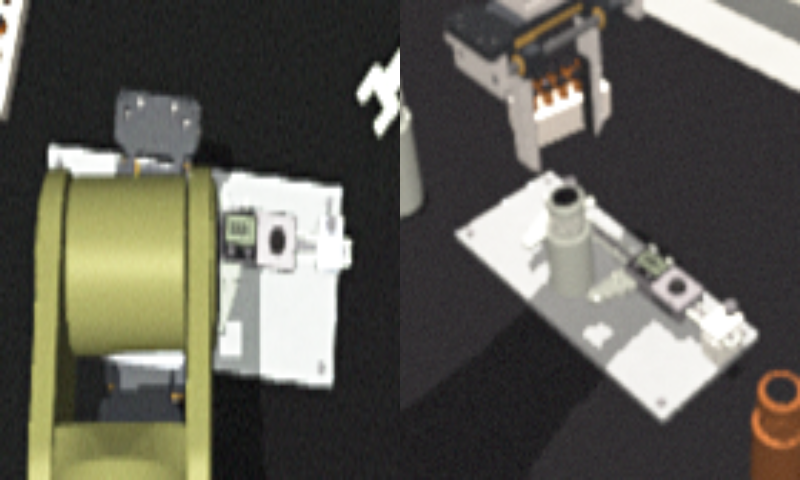

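The bowl stands upright and free on the plate between the jaws (side half: rim (565,195), base (572,290)). Next I go to the slider grip.

{"name": "apply_moves", "arguments": {"increments": [{"tx": -0.4,"ty": 0.16,"tz": 0,"ax": 0,"ay": 0,"az": 0},{"tx": -0.9,"ty": 0.34,"tz": 0,"ax": 0,"ay": 0,"az": 0},{"tx": -0.9,"ty": 0.34,"tz": 0,"ax": 0,"ay": 0,"az": 0},{"tx": -0.86,"ty": 0.34,"tz": 0,"ax": 0,"ay": 0,"az": 0},{"tx": -0.4,"ty": 0.14,"tz": 0.4,"ax": 0,"ay": 0,"az": 0},{"tx": 0,"ty": 0,"tz": 0.8,"ax": 0,"ay": 0,"az": 0},{"tx": 0,"ty": 0,"tz": 0.8,"ax": 0,"ay": 0,"az": 0},{"tx": 0,"ty": 0,"tz": 0.5,"ax": 0,"ay": 0,"az": 0},{"tx": 0,"ty": 0,"tz": 0.2,"ax": 0,"ay": 0,"az": 0},{"tx": 0,"ty": 0,"tz": 0,"ax": 0,"ay": 0,"az": 0}]}}

```text
time_s: 15.28
ee_pos: [0.5809, -0.0539, 0.2627]
eef_rot: [-3.141, -0.0, 1.508]
force: [-0.0, -0.5, 0.6]
grip_width: 0.0659
grip_force: 0.0
```

```bash
python3 -c "
from h import *
delta(.5816,-.054,.034)
snap('side','s4')
b=cv2.imread('pics/s4.png')[130:270,160:300]
cv2.imwrite('pics/c4.png',cv2.resize(b,(560,560)))"
```

```text
t 15.275 rot [-3.1415 -0.      1.5079] grasp [ 0.5808 -0.0539  0.0827] units [-0.003  0.026  1.624] F [-0.03 -0.46  0.6 ] w 0.06586574401345423
```

View pics/c4.png

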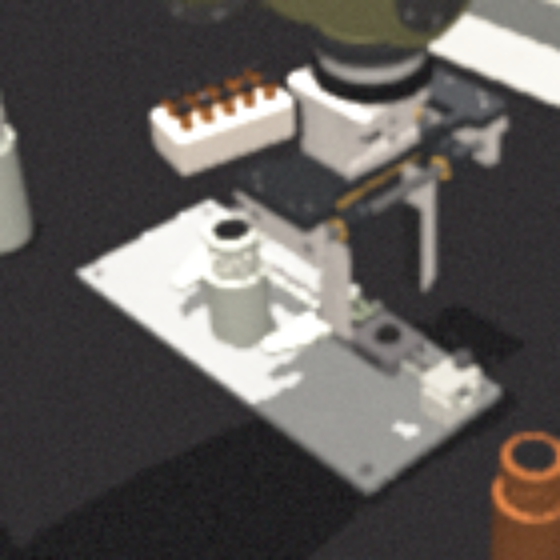

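The fingers straddle the slider case in the side crop (fingers near (335,310) and (430,270), key at (385,333)). The bowl stands between the jaws. I'll go down and close.

{"name": "apply_moves", "arguments": {"increments": [{"tx": 0,"ty": 0.03,"tz": 0.4,"ax": 0,"ay": 0,"az": 0},{"tx": 0,"ty": 0,"tz": 0.5,"ax": 0,"ay": 0,"az": 0},{"tx": 0,"ty": 0,"tz": 0.4,"ax": 0,"ay": 0,"az": 0},{"tx": 0,"ty": 0,"tz": 0.2,"ax": 0,"ay": 0,"az": 0},{"tx": 0,"ty": 0,"tz": 0.1,"ax": 0,"ay": 0,"az": 0},{"tx": 0,"ty": 0,"tz": 0,"ax": 0,"ay": 0,"az": 0},{"tx": 0,"ty": 0,"tz": 0,"ax": 0,"ay": 0,"az": 0}]}}

```text
time_s: 16.2
ee_pos: [0.5818, -0.054, 0.2151]
eef_rot: [3.141, 0.0, 1.508]
force: [-0.3, 0.5, 1.3]
grip_width: 0.0658
grip_force: 0.0
```

{"name": "apply_moves", "arguments": {"increments": [{"tx": 0,"ty": 0,"tz": 0,"ax": 0,"ay": 0,"az": 0},{"tx": 0,"ty": 0,"tz": 0,"ax": 0,"ay": 0,"az": 0},{"tx": 0,"ty": 0,"tz": 0,"ax": 0,"ay": 0,"az": 0},{"tx": 0,"ty": 0,"tz": 0,"ax": 0,"ay": 0,"az": 0},{"tx": 0,"ty": 0,"tz": 0,"ax": 0,"ay": 0,"az": 0},{"tx": 0,"ty": 0,"tz": 0,"ax": 0,"ay": 0,"az": 0}], "jaw": 1, "force": 12}}

```text
time_s: 16.95
ee_pos: [0.5817, -0.054, 0.2148]
eef_rot: [-3.142, 0.0, 1.508]
force: [-0.0, -0.3, 1.2]
grip_width: 0.0362
grip_force: 12.0
```

{"name": "apply_moves", "arguments": {"increments": [{"tx": 0.1,"ty": 0,"tz": 0,"ax": 0,"ay": 0,"az": 0},{"tx": 0.1,"ty": 0,"tz": 0,"ax": 0,"ay": 0,"az": 0},{"tx": 0.1,"ty": 0,"tz": 0,"ax": 0,"ay": 0,"az": 0},{"tx": 0.08,"ty": 0,"tz": 0,"ax": 0,"ay": 0,"az": 0},{"tx": 0.05,"ty": 0,"tz": 0,"ax": 0,"ay": 0,"az": 0},{"tx": 0.05,"ty": 0,"tz": 0,"ax": 0,"ay": 0,"az": 0},{"tx": 0.05,"ty": 0,"tz": 0,"ax": 0,"ay": 0,"az": 0},{"tx": 0.05,"ty": 0,"tz": 0,"ax": 0,"ay": 0,"az": 0}]}}

```text
time_s: 17.95
ee_pos: [0.5828, -0.0366, 0.2148]
eef_rot: [3.142, 0.0, 1.508]
force: [0.8, -2.8, 1.4]
grip_width: 0.036
grip_force: 12.0
```

{"name": "apply_moves", "arguments": {"increments": [{"tx": 0.05,"ty": 0,"tz": 0,"ax": 0,"ay": 0,"az": 0},{"tx": 0.05,"ty": 0,"tz": 0,"ax": 0,"ay": 0,"az": 0},{"tx": 0.05,"ty": 0,"tz": 0,"ax": 0,"ay": 0,"az": 0},{"tx": 0.05,"ty": 0,"tz": 0,"ax": 0,"ay": 0,"az": 0},{"tx": 0.05,"ty": 0,"tz": 0,"ax": 0,"ay": 0,"az": 0},{"tx": 0.05,"ty": 0,"tz": 0,"ax": 0,"ay": 0,"az": 0},{"tx": 0.05,"ty": 0,"tz": 0,"ax": 0,"ay": 0,"az": 0},{"tx": 0.05,"ty": 0,"tz": 0,"ax": 0,"ay": 0,"az": 0}]}}

```text
time_s: 18.95
ee_pos: [0.5836, -0.0249, 0.2148]
eef_rot: [3.141, 0.001, 1.508]
force: [0.9, -5.5, 1.0]
grip_width: 0.0357
grip_force: 12.0
```

{"name": "apply_moves", "arguments": {"increments": [{"tx": 0.05,"ty": 0,"tz": 0,"ax": 0,"ay": 0,"az": 0},{"tx": 0.05,"ty": 0,"tz": 0,"ax": 0,"ay": 0,"az": 0},{"tx": 0.05,"ty": 0,"tz": 0,"ax": 0,"ay": 0,"az": 0},{"tx": 0.05,"ty": 0,"tz": 0,"ax": 0,"ay": 0,"az": 0},{"tx": 0.03,"ty": 0,"tz": 0,"ax": 0,"ay": 0,"az": 0},{"tx": 0.02,"ty": 0,"tz": 0,"ax": 0,"ay": 0,"az": 0}]}}

```text
time_s: 19.7
ee_pos: [0.5841, -0.0174, 0.2148]
eef_rot: [3.141, 0.001, 1.508]
force: [0.3, -5.2, 1.0]
grip_width: 0.0359
grip_force: 12.0
```

{"name": "apply_moves", "arguments": {"increments": [{"tx": 0.02,"ty": 0,"tz": 0,"ax": 0,"ay": 0,"az": 0},{"tx": 0.02,"ty": 0,"tz": 0,"ax": 0,"ay": 0,"az": 0},{"tx": 0.02,"ty": 0,"tz": 0,"ax": 0,"ay": 0,"az": 0}]}}

```text
time_s: 20.08
ee_pos: [0.5842, -0.0156, 0.2148]
eef_rot: [3.141, 0.001, 1.508]
force: [1.3, -6.0, 0.8]
grip_width: 0.0358
grip_force: 12.0
```

{"name": "apply_moves", "arguments": {"increments": [{"tx": 0.015,"ty": 0,"tz": 0,"ax": 0,"ay": 0,"az": 0},{"tx": 0.015,"ty": 0,"tz": 0,"ax": 0,"ay": 0,"az": 0}]}}

```text
time_s: 20.32
ee_pos: [0.5842, -0.0147, 0.2148]
eef_rot: [3.141, 0.001, 1.508]
force: [1.1, -5.4, 1.7]
grip_width: 0.0361
grip_force: 12.0
```

{"name": "apply_moves", "arguments": {"increments": [{"tx": 0.015,"ty": 0,"tz": 0,"ax": 0,"ay": 0,"az": 0},{"tx": 0.01,"ty": 0,"tz": 0,"ax": 0,"ay": 0,"az": 0}]}}

```text
time_s: 20.58
ee_pos: [0.5843, -0.014, 0.2148]
eef_rot: [3.141, 0.001, 1.508]
force: [1.2, -5.6, 1.1]
grip_width: 0.0362
grip_force: 12.0
```

{"name": "apply_moves", "arguments": {"increments": [{"tx": 0.015,"ty": 0,"tz": 0,"ax": 0,"ay": 0,"az": 0},{"tx": 0.01,"ty": 0,"tz": 0,"ax": 0,"ay": 0,"az": 0}]}}

```text
time_s: 20.82
ee_pos: [0.5843, -0.0132, 0.2148]
eef_rot: [3.141, 0.0, 1.508]
force: [0.8, -5.6, 0.8]
grip_width: 0.0359
grip_force: 12.0
```

{"name": "apply_moves", "arguments": {"increments": [{"tx": 0.015,"ty": 0,"tz": 0,"ax": 0,"ay": 0,"az": 0},{"tx": 0.01,"ty": 0,"tz": 0,"ax": 0,"ay": 0,"az": 0}]}}

```text
time_s: 21.08
ee_pos: [0.5844, -0.0125, 0.2148]
eef_rot: [3.141, 0.001, 1.508]
force: [1.0, -5.5, 1.0]
grip_width: 0.0359
grip_force: 12.0
```

{"name": "apply_moves", "arguments": {"increments": [{"tx": 0.015,"ty": 0,"tz": 0,"ax": 0,"ay": 0,"az": 0},{"tx": 0.01,"ty": 0,"tz": 0,"ax": 0,"ay": 0,"az": 0}]}}

```text
time_s: 21.32
ee_pos: [0.5844, -0.0117, 0.2148]
eef_rot: [3.141, 0.001, 1.508]
force: [-0.1, -6.0, 1.8]
grip_width: 0.0362
grip_force: 12.0
```

{"name": "apply_moves", "arguments": {"increments": [{"tx": 0.015,"ty": 0,"tz": 0,"ax": 0,"ay": 0,"az": 0},{"tx": 0.01,"ty": 0,"tz": 0,"ax": 0,"ay": 0,"az": 0}]}}

```text
time_s: 21.58
ee_pos: [0.5845, -0.0113, 0.2148]
eef_rot: [3.141, 0.001, 1.508]
force: [-0.8, -10.2, 1.6]
grip_width: 0.0359
grip_force: 12.0
```

{"name": "apply_moves", "arguments": {"increments": [{"tx": 0.003,"ty": 0,"tz": 0,"ax": 0,"ay": 0,"az": 0},{"tx": 0,"ty": 0,"tz": 0,"ax": 0,"ay": 0,"az": 0},{"tx": 0,"ty": 0,"tz": 0,"ax": 0,"ay": 0,"az": 0},{"tx": 0,"ty": 0,"tz": 0,"ax": 0,"ay": 0,"az": 0}]}}

```text
time_s: 22.08
ee_pos: [0.5845, -0.0113, 0.2148]
eef_rot: [3.141, 0.001, 1.508]
force: [0.4, -8.7, 1.6]
grip_width: 0.0359
grip_force: 12.0
```

{"name": "apply_moves", "arguments": {"increments": [{"tx": 0.008,"ty": 0,"tz": 0,"ax": 0,"ay": 0,"az": 0},{"tx": 0,"ty": 0,"tz": 0,"ax": 0,"ay": 0,"az": 0},{"tx": 0,"ty": 0,"tz": 0,"ax": 0,"ay": 0,"az": 0},{"tx": 0,"ty": 0,"tz": 0,"ax": 0,"ay": 0,"az": 0}]}}

```text
time_s: 22.58
ee_pos: [0.5845, -0.0112, 0.2148]
eef_rot: [3.141, 0.001, 1.508]
force: [0.6, -11.7, 1.2]
grip_width: 0.0361
grip_force: 12.0
```

{"name": "apply_moves", "arguments": {"increments": [{"tx": 0,"ty": 0,"tz": 0,"ax": 0,"ay": 0,"az": 0},{"tx": 0,"ty": 0,"tz": 0,"ax": 0,"ay": 0,"az": 0},{"tx": 0,"ty": 0,"tz": 0,"ax": 0,"ay": 0,"az": 0},{"tx": 0,"ty": 0,"tz": 0,"ax": 0,"ay": 0,"az": 0},{"tx": 0,"ty": 0,"tz": -0.4,"ax": 0,"ay": 0,"az": 0},{"tx": 0,"ty": 0,"tz": -0.7,"ax": 0,"ay": 0,"az": 0},{"tx": 0,"ty": 0,"tz": -0.6,"ax": 0,"ay": 0,"az": 0},{"tx": 0,"ty": 0,"tz": -0.3,"ax": 0,"ay": 0,"az": 0},{"tx": -0.27,"ty": 0,"tz": 0,"ax": 0,"ay": 0,"az": 0},{"tx": 0,"ty": 0,"tz": 0,"ax": 0,"ay": 0,"az": 0}], "jaw": 0.3}}

```text
time_s: 23.82
ee_pos: [0.5838, -0.0191, 0.2741]
eef_rot: [-3.141, 0.0, 1.507]
force: [-0.1, 0.1, -0.5]
grip_width: 0.066
grip_force: 0.0
```

{"name": "apply_moves", "arguments": {"increments": [{"tx": 0,"ty": 0,"tz": 0,"ax": 0,"ay": 0,"az": 0},{"tx": 0,"ty": 0,"tz": 0,"ax": 0,"ay": 0,"az": 0},{"tx": 0,"ty": 0,"tz": 0,"ax": 0,"ay": 0,"az": 0},{"tx": 0,"ty": 0,"tz": 0,"ax": 0,"ay": 0,"az": 0},{"tx": 0,"ty": 0,"tz": 0,"ax": 0,"ay": 0,"az": 0},{"tx": 0,"ty": 0,"tz": 0,"ax": 0,"ay": 0,"az": 0},{"tx": 0,"ty": 0,"tz": 0,"ax": 0,"ay": 0,"az": 0},{"tx": 0,"ty": 0,"tz": 0,"ax": 0,"ay": 0,"az": 0},{"tx": 0,"ty": 0,"tz": 0,"ax": 0,"ay": 0,"az": 0},{"tx": 0,"ty": 0,"tz": 0,"ax": 0,"ay": 0,"az": 0}], "jaw": 1}}

```text
time_s: 25.08
ee_pos: [0.5839, -0.0185, 0.2748]
eef_rot: [3.142, -0.0, 1.508]
force: [0.2, 1.0, -0.7]
grip_width: 0.0004
grip_force: 0.0
```

```bash
python3 -c "
from h import *
p=(.5649,.0314,-.063);c,q=np.cos(p[2]),np.sin(p[2])
ly=.06-.0465-.064
delta(p[0]+c*.022-q*ly,p[1]+q*.022+c*ly,.0485)
snap('side','s5')
b=cv2.imread('pics/s5.png')[130:270,160:300]
cv2.imwrite('pics/c5.png',cv2.resize(b,(560,560)))"
```

```text
t 25.075 rot [ 3.1416 -0.      1.5077] grasp [ 0.5839 -0.0185  0.0948] units [-0.064 -0.005  1.542] F [ 0.16  0.96 -0.71] w 0.0003906946216036282
```

View pics/c5.png

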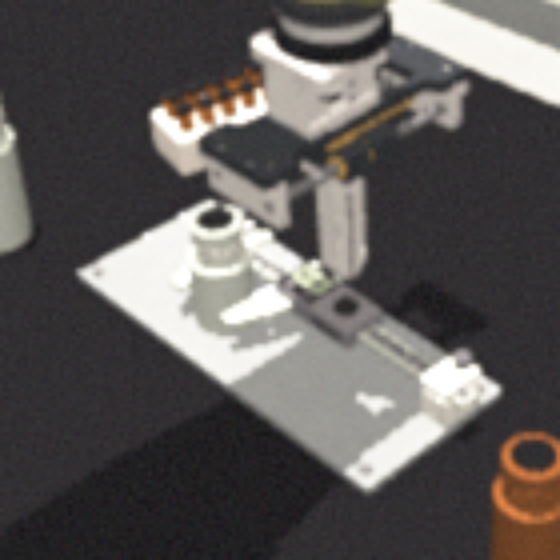

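The bowl is upright and held between the closed jaws. The key at (346,307) in the crop lies below the closed fingertips. Next I approach it.

{"name": "apply_moves", "arguments": {"increments": [{"tx": -0.05,"ty": 0,"tz": 0.3,"ax": 0,"ay": 0,"az": 0},{"tx": 0,"ty": 0,"tz": 0.3,"ax": 0,"ay": 0,"az": 0},{"tx": 0,"ty": 0,"tz": 0.15,"ax": 0,"ay": 0,"az": 0},{"tx": 0,"ty": 0,"tz": 0.07,"ax": 0,"ay": 0,"az": 0},{"tx": 0,"ty": 0,"tz": 0,"ax": 0,"ay": 0,"az": 0},{"tx": 0,"ty": 0,"tz": 0,"ax": 0,"ay": 0,"az": 0}]}}

```text
time_s: 25.88
ee_pos: [0.5839, -0.02, 0.2504]
eef_rot: [3.141, 0.0, 1.508]
force: [0.3, -0.8, -0.1]
grip_width: 0.0
grip_force: 0.0
```

```bash
python3 -c "
from h import *
c=load('s5')
k=ray(c,(246.1,206.4),.0485);print(k);delta(k[0],k[1],.0485+.019)"
```

```text
[ 0.57816588 -0.02529446  0.0485    ]
t 25.875 rot [3.1412 0.     1.5077] grasp [ 0.584  -0.02    0.0704] units [-0.188 -0.182  0.096] F [ 0.34 -0.8  -0.06] w 2.5001122859359215e-05
```

{"name": "apply_moves", "arguments": {"increments": [{"tx": -0.06,"ty": 0,"tz": 0.06,"ax": 0,"ay": 0,"az": 0},{"tx": 0,"ty": 0,"tz": 0.03,"ax": 0,"ay": 0,"az": 0},{"tx": 0,"ty": 0,"tz": 0,"ax": 0,"ay": 0,"az": 0}]}}

```text
time_s: 26.25
ee_pos: [0.5837, -0.0219, 0.2475]
eef_rot: [3.141, 0.0, 1.508]
force: [-0.0, -0.8, 0.5]
grip_width: 0.0002
grip_force: 0.4
```

{"name": "apply_moves", "arguments": {"increments": [{"tx": 0,"ty": 0,"tz": 0.015,"ax": 0,"ay": 0,"az": 0},{"tx": 0,"ty": 0,"tz": 0,"ax": 0,"ay": 0,"az": 0}]}}

```text
time_s: 26.5
ee_pos: [0.5838, -0.0218, 0.2472]
eef_rot: [3.141, 0.0, 1.508]
force: [-1.8, -0.7, 3.4]
grip_width: 0.0003
grip_force: 1.9
```

{"name": "apply_moves", "arguments": {"increments": [{"tx": 0,"ty": 0,"tz": 0.015,"ax": 0,"ay": 0,"az": 0},{"tx": 0,"ty": 0,"tz": 0.015,"ax": 0,"ay": 0,"az": 0}]}}

```text
time_s: 26.75
ee_pos: [0.5837, -0.0218, 0.246]
eef_rot: [3.141, 0.0, 1.508]
force: [-0.5, -0.6, 2.3]
grip_width: 0.0007
grip_force: 0.9
```

{"name": "apply_moves", "arguments": {"increments": [{"tx": 0,"ty": 0,"tz": 0.015,"ax": 0,"ay": 0,"az": 0},{"tx": 0,"ty": 0,"tz": 0,"ax": 0,"ay": 0,"az": 0}]}}

```text
time_s: 27.0
ee_pos: [0.5837, -0.0217, 0.2455]
eef_rot: [-3.142, -0.0, 1.508]
force: [0.6, -1.1, 1.1]
grip_width: 0.0001
grip_force: 0.5
```

The force rose to 3.4 N and then fell to 1.1 N, so the key clicked. I'll retreat straight up.

{"name": "apply_moves", "arguments": {"increments": [{"tx": 0,"ty": 0,"tz": 0,"ax": 0,"ay": 0,"az": 0},{"tx": 0,"ty": 0,"tz": -0.1,"ax": 0,"ay": 0,"az": 0},{"tx": 0,"ty": 0,"tz": -0.4,"ax": 0,"ay": 0,"az": 0},{"tx": 0,"ty": 0,"tz": -0.8,"ax": 0,"ay": 0,"az": 0},{"tx": 0,"ty": 0,"tz": -0.8,"ax": 0,"ay": 0,"az": 0},{"tx": 0,"ty": 0,"tz": -0.8,"ax": 0,"ay": 0,"az": 0},{"tx": 0,"ty": 0,"tz": -0.4,"ax": 0,"ay": 0,"az": 0},{"tx": 0,"ty": 0,"tz": 0,"ax": 0,"ay": 0,"az": 0},{"tx": 0,"ty": 0,"tz": 0,"ax": 0,"ay": 0,"az": 0},{"tx": 0,"ty": 0,"tz": 0,"ax": 0,"ay": 0,"az": 0}]}}

```text
time_s: 28.25
ee_pos: [0.5837, -0.0218, 0.3438]
eef_rot: [-3.14, -0.0, 1.508]
force: [-0.3, 0.1, 0.4]
grip_width: 0.0007
grip_force: 0.0
```

```bash
python3 -c "
from h import *
snap('side','s6')
b=cv2.imread('pics/s6.png')[130:270,160:300]
cv2.imwrite('pics/c6.png',cv2.resize(b,(560,560)))"
```

```text
(no output)
```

View pics/c6.png

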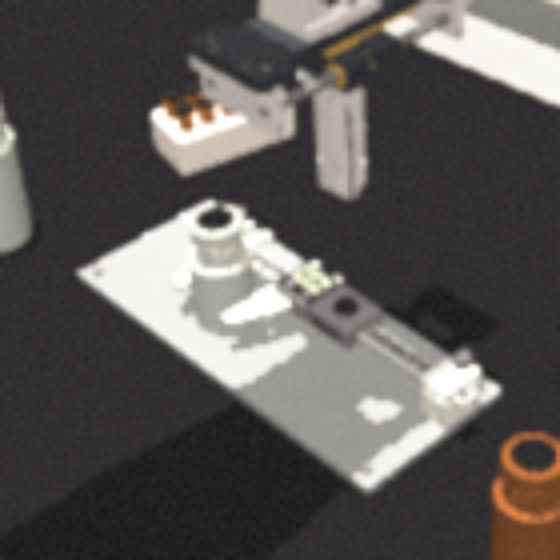

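The bowl (218,265) is upright between the closed jaws, the key (346,305) is up, and the gripper is clear. I'm handing in.

```bash
python3 -c "
from h import *
print(hand_in())"
```

```text
the job is handed in; nothing more can be done
None
```

The job is handed in with no verdict returned: the short bowl stands upright between the closed jaws, the hold key clicked (by the force reading) and was released, and the gripper is clear.

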